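# Charge the grinding jar from the ball-dosing wheel

### The arm

A 7-joint arm with a two-finger parallel gripper is mounted at the origin on a cart in front of the work surface, level with it; the furniture and walls round the work are solid. World frame = base frame: x ahead of the robot, y to its left, z up, the work surface at z = 0. Lengths are in m, angles in rad, forces in N, time in s.
With the tool pointing down it reaches from about 0.425 to 0.825 m from the base axis. Payload 3.6 kg.
Tool frame: the origin (TCP) lies at the very end of the fingers, on their centre line; the grasp point (between the pads) lies 19 mm behind it; z points along the fingers, x is the direction in which the jaws open and shut, and the axes are right-handed (so a half turn about z gives the same grasp; the last joint's range is limited). The gripper opens to 93 mm and grips with 3 to 60 N. Pads are 15 mm wide; open, the fingers measure 128 mm over their backs; the gripper's body (75 mm by 188 mm) begins 65 mm behind the grasp point.
Start: joints at [1.208, 0.615, -0.013, 1.423, 0.008, 1.103, -0.04], TCP at [0.215, -0.613, 0.219] pointing down, gripper open.
Joint ranges: [-3.12, 3.12], [-0.3, 2.06], [-1.34, 1.32], [0.26, 2.42], [-1.36, 4.5], [0.01, 1.98], [-2.84, 2.84]. Speed limits (rad/s): [2.79, 2.79, 3.14, 3.14, 3.14, 3.14, 3.14].

### API

Orientations are given as a unit quaternion [x, y, z, w].
In Python, from cell import sense, get_image, job_done gives the robot as it stands.
- The arm moves only by the tool move_arm, never from a script. Its argument "moves" is a list that holds one entry, the list of rows, each a list of 5 numbers: the closure, from 0 (fully open) to 1 (shut), then the shift along the tool's x, y, z in mm, then the turn about the tool's z in rad. In form: [[[fingers, tx, ty, tz, roll], ...]]. A call has 1 to 20 rows; each row shifts and turns the commanded pose from where the row before left it, along the tool's axes as they then stand; what a row does not reach is not made up. A row lasts 1/10 s, in which the tool goes at most 50 mm and 8.59 degrees, less where a joint would pass 70% of its speed; a pose out of reach is approached as far as the arm can. A call is refused whole if a number of a shift passes 50 or a number of a turn 0.15, either way. A call with a gripper value outside its range is refused whole. The fingers move at their own pace and stop on an object; "force" is the grip in N (left out, the last holds). Time passes only in rows, so rows that do not move let the fingers close. It gives the time, the measured TCP pose, the force and the opening at its end, in the units of the state.
- sense(): the state, without advancing time (a new reading comes with each control period).
- get_image(name): name is "scene" or "top" or "wrist"; returns a dict with "image" (480x640x3 uint8, red, green, blue), "fov_y" (degrees; the focal length in pixels is half the picture's height over the tangent of half this angle, whatever the lens; pixels are square), "cx", "cy" (the principal point, pixels), "extrinsics" (4x4, takes a point from camera to world coordinates). Camera axes: x right, y up, looking along -z (the intrinsics and any distortion apply to the point x, -y, -z); pixel columns grow to the right and rows downward; lengths in m; the calibration is good to about 2 mm. A picture is of the moment at which its call begins. There is no depth.
- job_done(): hands the job in, once; it reports no verdict.
The state is a dict: "time_s": time; "joints": joint angles; "qd": joint speeds; "effort": joint torques, N m; "eef_pos": TCP position; "eef_rot": TCP orientation; "wrist_force": force on the tool from outside, world axes, zero at the start; "ft_torque": the same for the moment, N m; "finger_gap": finger opening in m.
Only numpy, scipy, OpenCV 4.12 (cv2) and the standard library are available. Lean on these libraries where they do the work, as an engineer would, in place of code of your own. Each camera call takes 0.05 s, during which the arm holds its last target. There are 200 camera calls.

### The job

Charge the steel grinding jar with the largest of the three balls in the dosing wheel: stand the jar on the round pad under the end of the chute and turn the wheel by its knob until the pocket with the largest ball faces the opening above the chute. Then lift the head by its rear handle until that ball rolls out and down into the jar, and lower the head again until it rests level. Leave the two smaller balls in the wheel and the charged jar upright on its pad, and do not push or knock over the two bottles and the tube.

Things in the scene. Friction and masses are not known exactly. Their poses are not given: they have to be found in the camera images.
- stand: Aluminium and grey ball-dosing stand fixed to the bench. Origin on the bench below the wheel's axis, z up; at yaw 0 x points away from the robot, y to its left. Mouth, chute and jar pad lie towards +y, the lifting handle towards -y. Bowl 180 mm across, floor 112 mm and clear cover top 151 mm high; two uprights 118 mm high at x = +-64, y = 62 to 112 mm; base plate 6 mm thick, ending at y = 220 mm
- hinge_mid (a point): middle of the line about which the head tips: parallel to the stand's x axis, at y = 92 mm, 105 mm above the bench
- tilt_head (a joint): tipping of the bowl with its wheel (rad): 0 = level, resting on the rear post; grows to 0.70 as the handle side is lifted. When let go it falls back by its own weight (about 6 N at the handle)
- dosing_wheel: grey wheel that turns in the bowl about an upright spindle (any number of turns) and tips with it; friction of 0.1 to 0.2 N m holds it where it is left. Origin on the axis at the bowl floor, z up. Six open-ended pockets, 40 mm wide, lie every 60 degrees, one along its own y axis. The wheel carries the balls round with it on the bowl floor
- knob_grip (a point): centre of the black bar knob on the wheel's axis, 176 mm above the bench. The bar is 14 mm thick, 66 mm long, 26 mm high (162 to 188 mm above the bench); the point's y axis runs along the bar, z along the wheel's axis
- handle_mid (a point): middle of the lifting handle: dark round bar, 12 mm diameter, 68 mm straight, parallel to the hinge line (the stand's x axis), 134 mm from the wheel's axis, 226 mm from the hinge line, 128 mm above the bench while the head is level. 38 mm free between it and the bowl, nothing under it. Held from above it can turn between the fingers as the head tips
- mouth (a point): middle of the opening in the bowl wall, at floor level, 84 mm from the wheel's axis in the stand's +y direction, 52 mm wide, with a sill 2 mm high just inside it. A ball leaves only from the pocket in line with it (within about 7 degrees) and only with the head tipped by some 0.45 to 0.6 rad; it drops on the chute and rolls down it
- chute_end (a point): middle of the floor's edge at the lower end of the fixed steel chute, 150 mm from the wheel's axis, 76 mm high (underside 73.5 mm). Side walls 45 mm apart outside go on 42 mm past it to a guard plate that stops the ball over the jar. Beyond 130 mm from the axis nothing of it is higher than 99 mm. The jar goes in level, from the +y end, beneath it
- jar_spot (a point): middle of the top of the round black rubber jar pad, 80 mm across, 8 mm above the bench, below the end of the chute, 174 mm from the wheel's axis
- jar: open steel grinding jar, plain cylinder: 66 mm outside diameter, 55 mm high, wall 4 mm, floor 6 mm thick, about 0.32 kg; origin at the centre of its underside, z up. It starts on the bench to the robot's right, a bottle close by on two opposite sides
- ball_large_center (a point): centre of the largest white ceramic ball, 34 mm diameter. It starts in one of the wheel's pockets, 30 to 150 degrees round from the mouth on either side, on the bowl floor, 55 to 67 mm from the wheel's axis
- ball_medium_center (a point): centre of the middle white ball, 24 mm diameter, in another pocket
- ball_small_center (a point): centre of the smallest white ball, 17 mm diameter, in another pocket
- bottle_amber: amber reagent bottle with black cap, 55 mm diameter, 119 mm high, about 88 mm from the jar, centre to centre; origin under its centre
- bottle_small: small clear reagent bottle with green cap, 45 mm diameter, 92 mm high, about 88 mm from the jar on the other side; origin under its centre
- skirted_tube_0: standing 50 ml tube with blue cap, 34 mm diameter, 114 mm high, on the bench about 110 mm beside the jar pad, in the stand's +x direction; origin under its centre
Not all that is in view belongs to the job. Several things have the shape of the dosing_wheel; the one meant has the colours described above. What is shaped like the jar but turquoise is not meant.

How it is judged:
On the way, in this order (a step that is already met when the one before it is completed fails the run):
1. the jar stands upright on its pad and the largest ball's pocket faces the mouth, the head still level (horizontal distance between jar and jar_spot below 0.014 m and angle between jar's own z axis and vertical below 0.1 rad and height (world z) of jar below 0.013 m and value of joint tilt_head below 0.06 rad and x of ball_large_center in the frame of stand between -0.016 and 0.016 m and y of ball_large_center in the frame of stand above 0.035 m and height (world z) of ball_large_center above 0.115 m), for 0.2 s.
2. the head is tipped up by its handle with the largest ball rolling out (value of joint tilt_head above 0.3 rad).
At the end, for the whole second after the job is handed in: The largest ball lies in the jar; the jar stands upright, within 14 mm of the middle of its pad, at rest; the head is back down level (within 0.04 rad); the medium and the small ball are still in the wheel (horizontal distance between ball_large_center and jar below 0.02 m and z of ball_large_center in the frame of jar below 0.04 m and horizontal distance between jar and jar_spot below 0.014 m and angle between jar's own z axis and vertical below 0.1 rad and height (world z) of jar below 0.013 m and linear speed of jar below 0.02 m/s and value of joint tilt_head below 0.04 rad and horizontal distance between each of ball_medium_center, ball_small_center and stand below 0.1 m and height (world z) of each of ball_medium_center, ball_small_center above 0.1 m); the robot touches nothing.
It fails at once if a bottle or the tube is pushed more than 25 mm or knocked over (distance of any of bottle_amber, bottle_small, skirted_tube_0 from where it was at the start of the episode above 0.025 m or angle between any of bottle_amber, bottle_small, skirted_tube_0's own z axis and vertical above 0.35 rad).
It fails at once if the medium or the small ball leaves the dosing wheel (height (world z) of any of ball_medium_center, ball_small_center below 0.09 m or horizontal distance between any of ball_medium_center, ball_small_center and stand above 0.14 m).
It fails at once if the large ball falls beside the jar (height (world z) of ball_large_center below 0.06 m and horizontal distance between ball_large_center and jar above 0.03 m).
It fails at once if the jar is tipped over (angle between jar's own z axis and vertical above 0.6 rad).
It also fails if it takes over 67 s, if anything falls off the work surface, if the arm or the gripper's body presses on something with over 40 N, if the wrist force passes 120 N, or if a joint passes its speed limit or range.

## Working session

There is one attempt and no reset: what is moved stays moved. The work goes in short steps, Python scripts to look and compute and a tool call to move; the robot and the scene stay as the last step left them, time stands still between calls to the robot, and variables do not carry over. Pictures are saved under pics/ and viewed, about 8 in all and at most 12, crops included, and the job is handed in when it is done.

Besides the shell and the picture viewer there is one more tool, called as name(argument=value, ...) on one line, values as JSON. move_arm: Moves the arm, as the interface text tells. Its arguments: {"type":"object","properties":{"moves":{"type":"array","items":{"type":"array","items":{"type":"array","items":{"type":"number"}}}},"force":{"type":"number"}},"required":["moves"]}

```bash
mkdir -p pics && cat > h.py <<'E'
import numpy as np, cv2, json
from cell import sense, get_image, job_done
def grab(n,tag):
    d=get_image(n); cv2.imwrite(f'pics/{tag}.png',d['image'][:,:,::-1])
    np.savez(f'pics/{tag}.npz',**{k:np.array(v) for k,v in d.items()}); return d
def load(tag): return np.load(f'pics/{tag}.npz')
def ray(d,u,v):
    f=240/np.tan(np.radians(float(d['fov_y']))/2)
    E=d['extrinsics']; r=E[:3,:3]@np.array([(u-d['cx'])/f,-(v-d['cy'])/f,-1]); return E[:3,3],r
def onz(d,u,v,z):
    o,r=ray(d,u,v); return o+r*(z-o[2])/r[2]
def proj(d,p):
    f=240/np.tan(np.radians(float(d['fov_y']))/2)
    E=d['extrinsics']; c=E[:3,:3].T@(np.array(p)-E[:3,3]); return d['cx']+f*c[0]/-c[2], d['cy']-f*c[1]/-c[2]
E
python3 - <<'E'
from h import *
for n in ('scene','top','wrist'):
    d=grab(n,n+'0'); print(n,{k:np.round(v,3).tolist() for k,v in d.items() if k!='image'})
print(sense())
a=cv2.imread('pics/scene0.png');b=cv2.imread('pics/top0.png')
E
```

```text
scene {'fov_y': 53.69, 'cx': 325.632, 'cy': 232.613, 'extrinsics': [[-0.798, 0.446, -0.404, 0.009], [-0.602, -0.582, 0.547, 0.56], [0.009, 0.68, 0.733, 0.98], [0.0, 0.0, 0.0, 1.0]]}
top {'fov_y': 56.627, 'cx': 320.187, 'cy': 235.527, 'extrinsics': [[-0.074, 0.971, -0.228, 0.226], [-0.997, -0.072, 0.015, -0.057], [-0.002, 0.228, 0.974, 1.145], [0.0, 0.0, 0.0, 1.0]]}
wrist {'fov_y': 58.616, 'cx': 320.186, 'cy': 245.598, 'extrinsics': [[0.33, 0.915, 0.234, 0.279], [-0.944, 0.32, 0.08, -0.591], [-0.002, -0.247, 0.969, 0.384], [0.0, 0.0, 0.0, 1.0]]}
{'time_s': 0.15, 'joints': array([ 1.20748784,  0.61569465, -0.01256493,  1.42452649,  0.00811065,
        1.10338614, -0.04045117]), 'qd': array([-0.00105275, -0.00099853,  0.00102452, -0.00489221,  0.00103125,
       -0.00017777,  0.00017932]), 'effort': array([ 5.19621462e-04, -4.59349179e+01,  2.09561647e-01, -1.65944248e+01,
       -6.10667188e-02,  1.81198289e-02,  1.47166752e-04]), 'eef_pos': array([ 0.21459523, -0.61291642,  0.21775044]), 'eef_rot': array([ 8.15613915e-01, -5.78595694e-01, -8.17016509e-04, -5.44969716e-04]), 'wrist_force': array([-0.09846024, -0.06828046,  0.08425398]), 'ft_torque': array([-0.02326193, -0.0480631 , -0.01478046]), 'finger_gap': 0.09264675440471341}
```

View pics/top0.png

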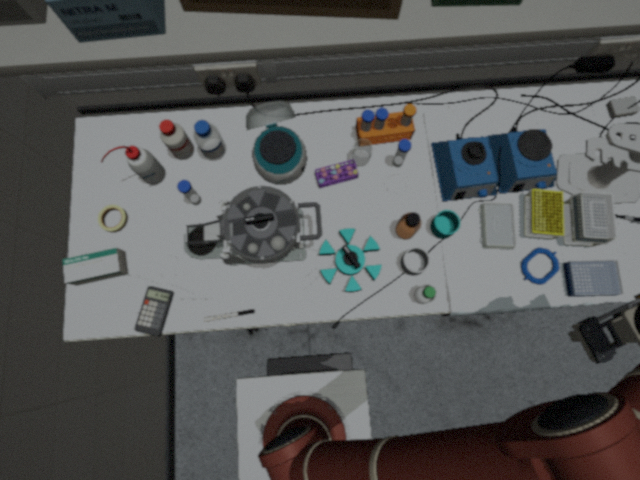

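View pics/scene0.png

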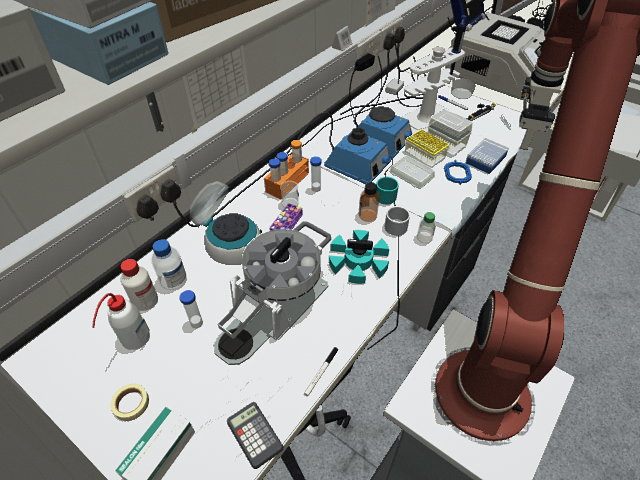

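Top view: grey stand with its wheel at (258,222), handle (312,220), pad (200,240), tube (187,190). The steel jar is at (413,262) between the amber bottle (407,225) and the green-capped bottle (427,293). Not meant: the turquoise wheel (350,258), the turquoise jar (445,223) and the teal device (280,150). The next image is an enlarged crop to confirm.

```bash
python3 - <<'E'
from h import *
b=cv2.imread('pics/top0.png');a=cv2.imread('pics/scene0.png')
c1=cv2.resize(b[175:310,175:340],None,fx=4,fy=4,interpolation=cv2.INTER_CUBIC)[:540]
c2=cv2.resize(b[200:310,385:450],None,fx=2,fy=2,interpolation=cv2.INTER_CUBIC)
o=np.zeros((560,800,3),np.uint8); o[:540,:660]=c1; o[:220,665:795]=c2
cv2.imwrite('pics/c1.png',o)
o=cv2.resize(a[220:370,205:345],None,fx=4,fy=4,interpolation=cv2.INTER_CUBIC); cv2.imwrite('pics/c2.png',o)
E
```

```text
(no output)
```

View pics/c1.png

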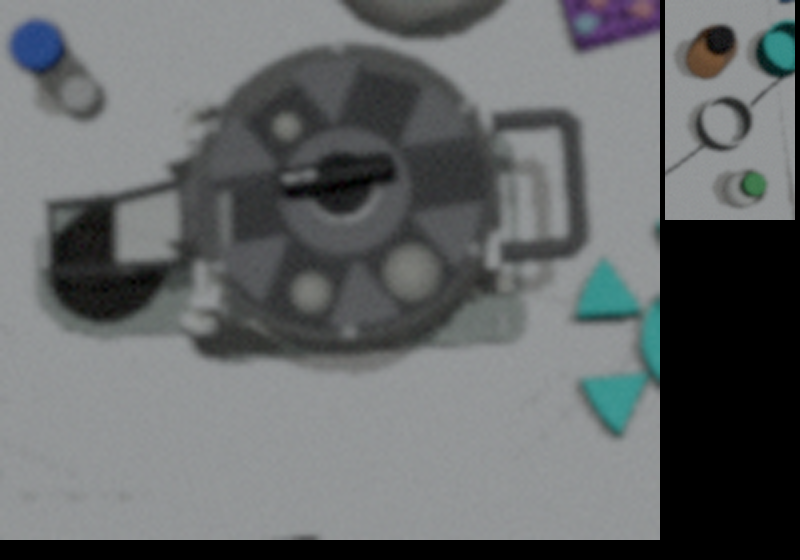

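View pics/c2.png

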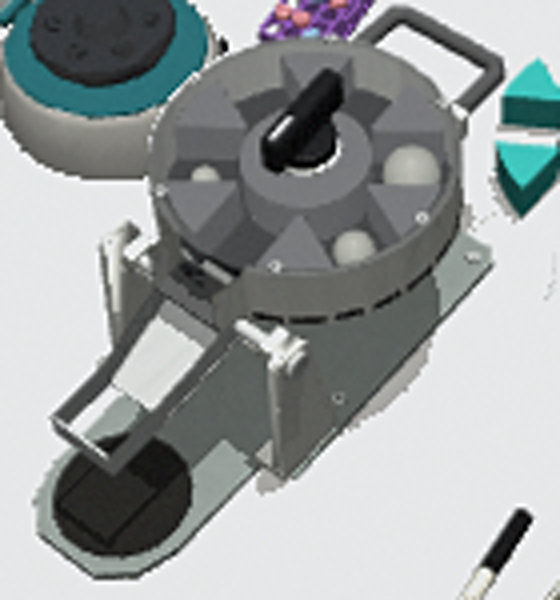

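The crops confirm it. The grey wheel has the large ball at top px (278,242), the medium at (253,247) and the small at (247,206). The pad is black and the jar is grey steel.

```bash
cat >> h.py <<'E'
def tri(d1,p1,d2,p2):
    o1,r1=ray(d1,*p1);o2,r2=ray(d2,*p2)
    s=np.linalg.lstsq(np.c_[r1,-r2],o2-o1,rcond=None)[0]; a=o1+r1*s[0];b=o2+r2*s[1]; return (a+b)/2,np.linalg.norm(a-b)
E
python3 - <<'E'
from h import *
t=load('top0');s=load('scene0')
T=lambda x,y:(175+(x+.5)/4-.5,175+(y+.5)/4-.5)
S=lambda x,y:(205+(x+.5)/4-.5,220+(y+.5)/4-.5)
P={'knob':(T(339,177),S(305,115),.188),'handle':(T(575,182),S(452,38),.128),'big':(T(412,268),S(410,165),.129),'med':(T(312,290),S(353,248),.124),'small':(T(287,125),S(205,175),.1205),'bowltop':(T(342,196),S(305,155),.151)}
for k,(a,b,z) in P.items(): print(k,np.round(onz(t,*a,z),3),np.round(onz(s,*b,z),3),[np.round(q,3) for q in tri(t,a,s,b)])
print('pad scene',onz(s,*S(122,495),.008))
print('knob ends top',onz(t,*T(285,185),.188),onz(t,*T(395,170),.188))
print('handle ends top',onz(t,*T(575,118),.128),onz(t,*T(575,250),.128))
for n,d,(x0,y0,x1,y1) in (('top',t,(395,240,432,280)),('scene',s,(380,200,412,240))):
    im=cv2.cvtColor(d['image'],cv2.COLOR_RGB2HSV)[y0:y1,x0:x1]
    m=((im[...,2]<145)&(im[...,1]<90)).astype(np.uint8)
    c,_=cv2.findContours(m,0,2); c=max(c,key=cv2.contourArea); e=cv2.fitEllipse(c); print(n,e,cv2.boundingRect(c),x0,y0)
    u,v=e[0][0]+x0,e[0][1]+y0; print(onz(d,u,v,.055),onz(d,u,v,.0275))
for n,u,v,z in (('amber',410,219.5,.119),('green',428.5,291.5,.092),('tube',184.5,186,.114)): print(n,onz(t,u,v,z))
E
```

```text
knob [0.498 0.061 0.188] [0.496 0.067 0.188] [array([0.5  , 0.062, 0.18 ]), np.float64(0.0)]
handle [ 0.502 -0.071  0.128] [ 0.502 -0.074  0.128] [array([ 0.5  , -0.071,  0.131]), np.float64(0.001)]
big [0.457 0.028 0.129] [0.459 0.022 0.129] [array([0.455, 0.027, 0.137]), np.float64(0.0)]
med [0.449 0.087 0.124] [0.449 0.085 0.124] [array([0.448, 0.087, 0.127]), np.float64(0.001)]
small [0.552 0.099 0.121] [0.553 0.095 0.12 ] [array([0.55 , 0.098, 0.126]), np.float64(0.0)]
bowltop [0.497 0.064 0.151] [0.499 0.066 0.151] [array([0.499, 0.065, 0.149]), np.float64(0.002)]
pad scene [0.50122494 0.2373446  0.008     ]
knob ends top [0.49571928 0.09099661 0.188     ] [0.49981265 0.02953203 0.188     ]
handle ends top [ 0.54112787 -0.07367826  0.128     ] [ 0.46057563 -0.06779872  0.128     ]
top ((17.20003318786621, 21.90287208557129), (28.403383255004883, 39.520503997802734), 56.74036407470703) (0, 6, 37, 34) 395 240
[ 0.39730971 -0.29582388  0.055     ] [ 0.40163524 -0.3018449   0.0275    ]
scene ((16.662870407104492, 21.931251525878906), (22.838523864746094, 30.33203125), 14.529928207397461) (4, 7, 25, 33) 380 200
[ 0.38962098 -0.28015509  0.055     ] [ 0.40094021 -0.30511988  0.0275    ]
amber [ 0.48944802 -0.28895427  0.119     ]
green [ 0.31839834 -0.31748621  0.092     ]
tube [0.61595056 0.24889503 0.114     ]
```

Stand at about (0.499, 0.064), yaw about 0. Pad distance is 173 mm and handle distance 135 mm, both as given. The jar is near (0.402,-0.303), between the bottles. I'll move above the jar and take a wrist look.

move_arm(moves=[[[0,-29,-35,0,0],[0,-29,-35,0,0],[0,-29,-35,0,0],[0,-29,-35,0,0],[0,-29,-35,0,0],[0,-29,-35,0,0],[0,-29,-35,0,0],[0,-29,-35,0,0],[0,0,0,0,0.09],[0,0,0,0,0.085],[0,0,0,0,0],[0,0,0,0,0]]], force=25)

```text
time_s: 1.35
eef_pos: [0.4022, -0.302, 0.2185]
eef_rot: [0.762, -0.647, -0.0, 0.0]
wrist_force: [0.1, -0.3, 0.2]
finger_gap: 0.0924
```

```bash
cat >> h.py <<'E'
from scipy.spatial.transform import Rotation as R
def todo(p,ang=None):
    "mm shift in tool axes to world p, and roll to bring tool x to world heading ang(deg)"
    s=sense(); M=R.from_quat(s['eef_rot']).as_matrix(); a=np.degrees(np.arctan2(M[1,0],M[0,0]))
    print('t',s['time_s'],'tcp',np.round(s['eef_pos'],4),'xhead',round(a,2),'gap',round(s['finger_gap'],4),'F',np.round(s['wrist_force'],1),'q7',round(s['joints'][6],2),'tiltz',np.round(M[:,2],3))
    print('shift mm',np.round(M.T@(np.array(p)-s['eef_pos'])*1000,1), 'roll', None if ang is None else round(np.radians((a-ang+180)%360-180),3))
E
python3 - <<'E'
from h import *
d=grab('wrist','w1'); todo((.402,-.303,.218),-80.7)
for k,p in dict(jar=(.402,-.303,.055),amber=(.489,-.289,.119),green=(.318,-.317,.092)).items(): print(k,proj(d,p))
E
```

```text
t 1.4 tcp [ 0.4021 -0.3021  0.2185] xhead -80.68 gap 0.0927 F [ 0.4 -0.4  0.4] q7 -0.81 tiltz [-0.  0. -1.]
shift mm [0.8 0.3 0.5] roll 0.0
jar (np.float64(320.9984655145193), np.float64(225.8215415194818))
amber (np.float64(321.7518009501353), np.float64(101.75295368937998))
green (np.float64(321.33082618976715), np.float64(346.6157507606427))
```

View pics/w1.png

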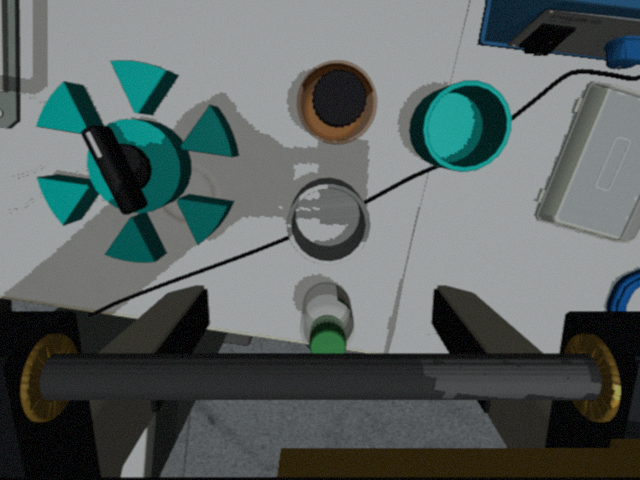

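Wrist view: jar rim centre at about (329,217), amber cap (340,96), green cap (328,336). The jaws close left–right in this view, clear of both bottles. The bar across the view is part of the gripper.

```bash
python3 - <<'E'
from h import *
d=load('w1')
p=onz(d,329,217.5,.055); print('jar',p,'amber',onz(d,340,96,.119),'green',onz(d,328,336,.092), 'rimw',onz(d,369,217,.055)-onz(d,289,217,.055))
todo((p[0],p[1],.030))
E
```

```text
jar [ 0.40958126 -0.3081092   0.055     ] amber [ 0.49392507 -0.29909633  0.119     ] green [ 0.32741539 -0.32050557  0.092     ] rimw [ 0.01014897 -0.06186761  0.        ]
t 1.4 tcp [ 0.4021 -0.3021  0.2185] xhead -80.68 gap 0.0927 F [ 0.4 -0.4  0.4] q7 -0.81 tiltz [-0.  0. -1.]
shift mm [  7.1  -6.4 188.5] roll None
```

move_arm(moves=[[[0,7,-6,8,0],[0,0,0,40,0],[0,0,0,40,0],[0,0,0,40,0],[0,0,0,30,0],[0,0,0,20,0],[0,0,0,10,0],[0,0,0,0,0],[1,0,0,0,0],[1,0,0,0,0],[1,0,0,0,0],[1,0,0,0,0],[1,0,0,0,0],[1,0,0,0,0],[1,0,0,0,0],[1,0,0,0,0]]], force=25)

```text
time_s: 3.0
eef_pos: [0.4098, -0.3079, 0.0315]
eef_rot: [0.762, -0.648, 0.0, -0.0]
wrist_force: [-0.5, 0.5, 5.7]
finger_gap: 0.0662
```

```bash
python3 - <<'E'
from h import *
todo((.41,-.308,.28))
E
```

```text
t 3.0 tcp [ 0.4098 -0.3079  0.0315] xhead -80.72 gap 0.0662 F [-0.5  0.5  5.7] q7 -0.82 tiltz [ 0.001 -0.    -1.   ]
shift mm [ 2.000e-01 -4.000e-01 -2.485e+02] roll None
```

move_arm(moves=[[[1,0,0,-10,0],[1,0,0,-30,0],[1,0,0,-45,0],[1,0,0,-45,0],[1,0,0,-45,0],[1,0,0,-45,0],[1,0,0,-30,0],[1,0,0,0,-0.14],[1,0,0,0,-0.14],[1,0,0,0,-0.14],[1,0,0,0,-0.14],[1,0,0,0,-0.14],[1,0,0,0,-0.14],[1,0,0,0,-0.14],[1,0,0,0,-0.14],[1,0,0,0,-0.14],[1,0,0,0,-0.14],[1,0,0,0,0]]])

```text
time_s: 4.8
eef_pos: [0.4085, -0.3077, 0.2803]
eef_rot: [1.0, -0.005, -0.001, -0.0]
wrist_force: [0.4, -0.8, -3.1]
finger_gap: 0.0659
```

```bash
python3 - <<'E'
from h import *
todo((.501,.355,.28),0)
E
```

```text
t 4.8 tcp [ 0.4085 -0.3077  0.2803] xhead -0.55 gap 0.0659 F [ 0.4 -0.8 -3.1] q7 0.46 tiltz [-0.001  0.001 -1.   ]
shift mm [  86.1 -663.6    0.7] roll -0.01
```

move_arm(moves=[[[1,2,-15,0,-0.01],[1,4,-30,0,0],[1,5,-40,0,0],[1,5,-40,0,0],[1,5,-40,0,0],[1,5,-40,0,0],[1,5,-40,0,0],[1,6,-40,0,0],[1,6,-40,0,0],[1,6,-40,0,0],[1,6,-40,0,0],[1,6,-40,0,0],[1,6,-40,0,0],[1,6,-40,0,0],[1,6,-40,0,0],[1,5,-40,0,0],[1,5,-38,0,0],[1,2,-20,0,0],[1,0,0,0,0],[1,0,0,0,0]]])

```text
time_s: 6.8
eef_pos: [0.4988, 0.3553, 0.2803]
eef_rot: [1.0, 0.001, -0.0, 0.001]
wrist_force: [0.7, -1.4, -2.4]
finger_gap: 0.0661
```

```bash
python3 - <<'E'
from h import *
d=grab('top','t2'); grab('wrist','w2')
todo((.501,.355,.06),0)
a=cv2.imread('pics/t2.png')[170:290,130:340]; cv2.imwrite('pics/c3.png',np.hstack([cv2.resize(a,(560,320)),cv2.resize(cv2.imread('pics/w2.png')[80:440,200:440],(213,320))]))
E
```

```text
t 6.9 tcp [0.4999 0.3536 0.2806] xhead -0.07 gap 0.0659 F [ 0.   0.1 -2.7] q7 -0.89 tiltz [ 0.    -0.002 -1.   ]
shift mm [  1.1  -1.8 220.6] roll -0.001
```

View pics/c3.png

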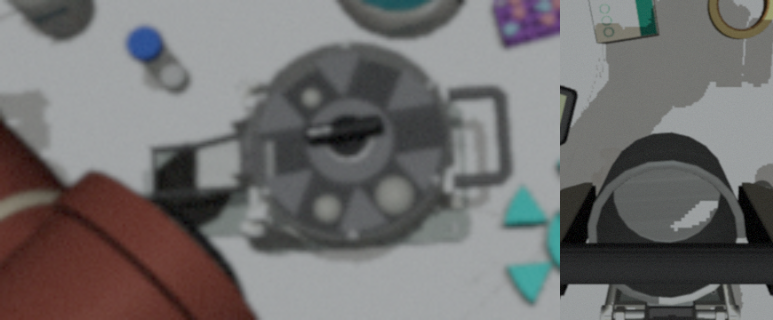

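The stand is unchanged, and the jar is held upright with its rim centre at about (322,340) in the wrist view. Next I check the jar's offset from the TCP and the pad from the top view.

```bash
python3 - <<'E'
from h import *
w=load('w2');t=load('top0');s=load('scene0')
print('jar rim c',onz(w,322.5,340,.304),'rim w',onz(w,408,340,.304)[0]-onz(w,237,340,.304)[0],'top edge',onz(w,322,263,.304),'bot',onz(w,322,417,.304))
for n,d,(x0,y0,x1,y1) in (('top',t,(180,222,222,262)),('scene',s,(210,320,262,368))):
    g=cv2.cvtColor(d['image'],cv2.COLOR_RGB2GRAY)[y0:y1,x0:x1]
    m=(g<70).astype(np.uint8); m=cv2.morphologyEx(m,cv2.MORPH_CLOSE,np.ones((5,5)))
    c=max(cv2.findContours(m,0,2)[0],key=cv2.contourArea); h=cv2.convexHull(c)
    P=np.array([onz(d,x0+p[0][0],y0+p[0][1],.008)[:2] for p in h]); print(n,P.min(0),P.max(0)); 
    A=np.c_[2*P,np.ones(len(P))]; q=np.linalg.lstsq(A,(P**2).sum(1),rcond=None)[0]; print('circ',q[:2],np.sqrt(q[2]+q[0]**2+q[1]**2))
E
```

```text
jar rim c [0.49994081 0.34982912 0.304     ] rim w 0.06263927287837212 top edge [0.4997536  0.37927138 0.304     ] bot [0.49976212 0.31733019 0.304     ]
top [0.46300877 0.18503777] [0.54538897 0.2745359 ]
circ [0.50816811 0.23091998] 0.04514626840752661
scene [0.45195117 0.19713947] [0.56215295 0.28332818]
circ [0.50349396 0.23987011] 0.04743611405200048
```

move_arm(moves=[[[1,1,0,20,0],[1,0,0,40,0],[1,0,0,45,0],[1,0,0,45,0],[1,0,0,40,0],[1,0,0,30,0],[1,0,0,16,0],[1,0,0,0,0],[1,0,0,0,0]]])

```text
time_s: 7.8
eef_pos: [0.5019, 0.3545, 0.0455]
eef_rot: [1.0, -0.001, 0.001, -0.0]
wrist_force: [1.7, 0.0, -2.7]
finger_gap: 0.0661
```

```bash
python3 - <<'E'
from h import *
grab('wrist','w3')
todo((.501,.240,.0445),0)
E
```

```text
t 7.85 tcp [0.5021 0.3553 0.0462] xhead -0.03 gap 0.0663 F [-0.4  0.1 -1.7] q7 -1.03 tiltz [ 0.002  0.002 -1.   ]
shift mm [ -1.1 115.3   1.6] roll -0.001
```

View pics/w3.png

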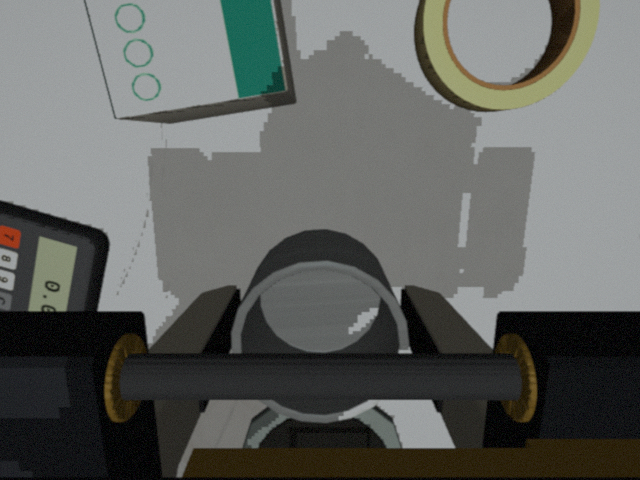

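```bash
python3 - <<'E'
from h import *
w=load('w3')
print('base c',onz(w,325,430,.006),'chute front',onz(w,290,432,.098),onz(w,370,432,.098),'jar',onz(w,320,340,.069))
E
```

```text
base c [0.50408234 0.26320929 0.006     ] chute front [0.49197097 0.33358435 0.098     ] [0.51679928 0.33350928 0.098     ] jar [0.50134797 0.35013975 0.069     ]
```

move_arm(moves=[[[1,0,10,1,0],[1,0,15,0,0],[1,0,15,0,0],[1,0,15,0,0],[1,0,15,0,0],[1,0,15,0,0],[1,0,15,0,0],[1,0,10,0,0],[1,0,4,0,0],[1,0,0,0,0]]])

```text
time_s: 8.85
eef_pos: [0.5012, 0.2407, 0.0437]
eef_rot: [1.0, 0.0, 0.0, -0.0]
wrist_force: [0.9, 0.8, -1.8]
finger_gap: 0.0666
```

```bash
python3 - <<'E'
from h import *
todo((.501,.240,.039),0); d=grab('wrist','w4'); t=grab('top','t4')
E
```

```text
t 8.85 tcp [0.5012 0.2407 0.0437] xhead 0.01 gap 0.0666 F [ 0.9  0.8 -1.8] q7 -0.92 tiltz [ 0.  0. -1.]
shift mm [-0.2  0.7  4.7] roll 0.0
```

View pics/w4.png

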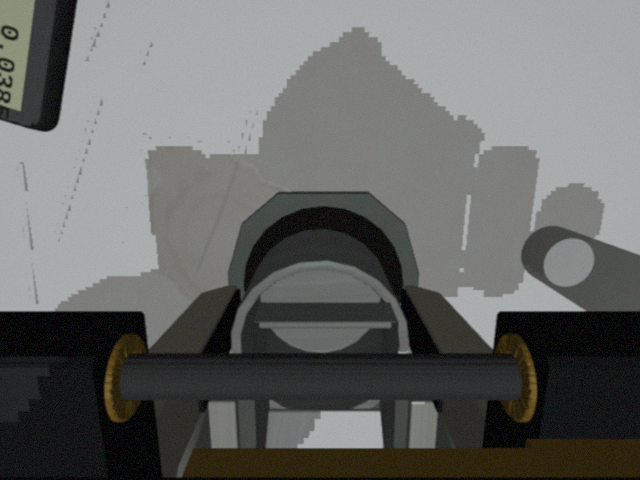

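Jar in place under the chute: pad front edge at (322,207), guard plate at (325,325) inside the rim. I compute the pad centre from that edge.

```bash
python3 - <<'E'
from h import *
w=load('w4')
print('pad front',onz(w,322,207,.008),'base end',onz(w,323.5,192,.006),'sides',onz(w,244,265,.008),onz(w,402,265,.008),'jar rim',onz(w,320,340,.068),'rim front',onz(w,320,262,.068),'guard',onz(w,325,324,.099))
E
```

```text
pad front [0.50174811 0.27587377 0.008     ] base end [0.50247112 0.28278559 0.006     ] sides [0.46320686 0.24696981 0.008     ] [0.54132309 0.24691412 0.008     ] jar rim [0.50074886 0.23669642 0.068     ] rim front [0.5007662  0.26632633 0.068     ] guard [0.502161   0.25730175 0.099     ]
```

move_arm(moves=[[[1,0,0,2,0],[1,0,0,2,0],[1,0,0,1,0],[1,0,0,0,0],[0.4,0,0,0,0],[0,0,0,0,0],[0,0,0,0,0],[0,0,0,0,0],[0,0,0,0,0],[0,0,0,-20,0],[0,0,0,-30,0],[0,0,0,-45,0],[0,0,0,-45,0],[0,0,0,-40,0],[0,0,0,-20,0],[0,0,0,0,0]]])

```text
time_s: 10.55
eef_pos: [0.5026, 0.2425, 0.2421]
eef_rot: [1.0, 0.0, 0.003, -0.002]
wrist_force: [0.4, 0.5, -0.1]
finger_gap: 0.0931
```

```bash
python3 - <<'E'
from h import *
grab('wrist','w5');todo((.5,.0635,.25),2)
E
```

```text
t 10.6 tcp [0.5015 0.2415 0.2398] xhead 0.05 gap 0.0928 F [-1.2 -0.4 -0.7] q7 -0.77 tiltz [ 0.003  0.001 -1.   ]
shift mm [ -1.7 177.9 -10.4] roll -0.034
```

View pics/w5.png

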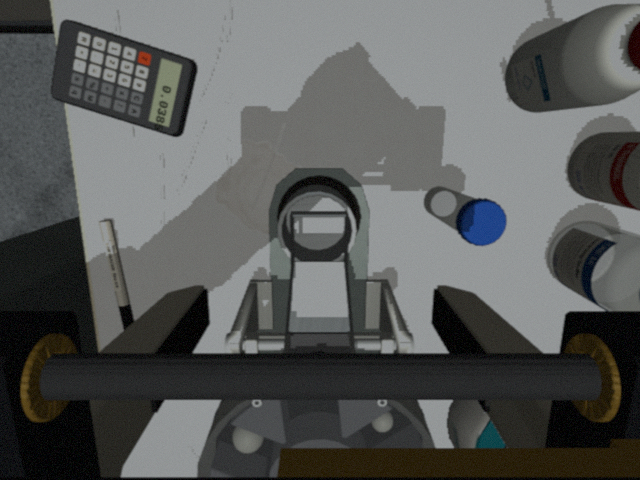

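Jar released and standing centred on the pad, rim at about (319,227); tube and bottles undisturbed. On to the knob.

move_arm(moves=[[[0,0,18,0,-0.03],[0,0,40,0,-0.035],[0,0,40,0,0],[0,0,40,0,0],[0,0,30,0,0],[0,0,10,0,0],[0,0,0,0,0],[0,0,0,0,0]]])

```text
time_s: 11.4
eef_pos: [0.5097, 0.0655, 0.2381]
eef_rot: [0.999, 0.034, -0.001, -0.001]
wrist_force: [0.5, 1.1, -0.3]
finger_gap: 0.0928
```

```bash
python3 - <<'E'
from h import *
todo((.4995,.0635,.160),3.8); w=load('w5'); print('jar',onz(w,319,227,.063))
print(np.round(sense()['joints'],2))
E
```

```text
t 11.4 tcp [0.5097 0.0655 0.2381] xhead 3.93 gap 0.0928 F [ 0.5  1.1 -0.3] q7 -0.38 tiltz [-0.001  0.002 -1.   ]
shift mm [-10.2   1.5  78.1] roll 0.002
jar [0.50260149 0.23844646 0.063     ]
[ 0.22  0.43 -0.57  1.77  0.26  1.01 -0.38]
```

move_arm(moves=[[[0,-10,1,20,0],[0,0,0,30,0],[0,0,0,18,0],[0,0,0,10,0],[0,0,0,0,0],[1,0,0,0,0],[1,0,0,0,0],[1,0,0,0,0],[1,0,0,0,0],[1,0,0,0,0],[1,0,0,0,0],[1,0,0,0,0],[1,0,0,0,0],[1,0,0,0,0]]], force=35)

```text
time_s: 12.8
eef_pos: [0.5026, 0.0619, 0.1609]
eef_rot: [0.999, 0.033, 0.002, -0.001]
wrist_force: [5.0, 0.3, -3.3]
finger_gap: 0.036
```

```bash
python3 - <<'E'
from h import *
todo((.4995,.0635,.160),3.8)
E
```

```text
t 12.8 tcp [0.5026 0.0619 0.1609] xhead 3.76 gap 0.036 F [ 5.   0.3 -3.3] q7 -0.45 tiltz [ 0.005  0.001 -1.   ]
shift mm [-3.  -1.8  0.9] roll -0.001
```

move_arm(moves=[[[1,0,0,0,0],[1,0,0,0,0],[1,0,0,0,0],[1,0,0,0,0],[1,0,0,0,0],[1,0,0,0,0]]])

```text
time_s: 13.4
eef_pos: [0.5026, 0.0619, 0.1609]
eef_rot: [0.999, 0.033, 0.002, -0.001]
wrist_force: [5.1, -0.1, -2.9]
finger_gap: 0.0356
```

```bash
python3 - <<'E'
from h import *
todo((.4995,.0635,.160),3.8)
grab('top','t6');grab('scene','s6')
a=cv2.resize(cv2.imread('pics/s6.png')[220:370,205:345],None,fx=4,fy=4,interpolation=cv2.INTER_CUBIC); cv2.imwrite('pics/c6.png',a)
E
```

```text
t 13.4 tcp [0.5026 0.0619 0.1609] xhead 3.76 gap 0.0356 F [ 5.1 -0.1 -2.9] q7 -0.45 tiltz [ 0.005  0.001 -1.   ]
shift mm [-3.  -1.8  0.9] roll -0.001
```

A gap of 35.6 mm means the fingertips are on the round boss below the bar (about 36 mm in the crop). I open, rise 7 mm and grip again.

move_arm(moves=[[[0.4,0,0,0,0],[0.4,0,0,0,0],[0.4,-1,0,-5,0],[0.4,0,0,-3,0],[0.4,0,0,0,0],[1,0,0,0,0],[1,0,0,0,0],[1,0,0,0,0],[1,0,0,0,0],[1,0,0,0,0],[1,0,0,0,0],[1,0,0,0,0],[1,0,0,0,0],[1,0,0,0,0],[1,0,0,0,0]]])

```text
time_s: 15.0
eef_pos: [0.5027, 0.062, 0.169]
eef_rot: [0.999, 0.033, 0.004, -0.001]
wrist_force: [7.0, 0.5, -4.4]
finger_gap: 0.0141
```

```bash
python3 - <<'E'
from h import *
todo((.4995,.0635,.168),3.8)
E
```

```text
t 15.0 tcp [0.5027 0.062  0.169 ] xhead 3.83 gap 0.0141 F [ 7.   0.5 -4.4] q7 -0.44 tiltz [ 0.007  0.002 -1.   ]
shift mm [-3.1 -1.7  1. ] roll 0.001
```

move_arm(moves=[[[1,3,0,0,0.06],[1,0,0,0,0.115],[1,0,0,0,0.115],[1,0,0,0,0.115],[1,0,0,0,0.115],[1,0,0,0,0.115],[1,0,0,0,0.115],[1,0,0,0,0.115],[1,0,0,0,0.115],[1,0,0,0,0.115],[1,0,0,0,0.115],[1,0,0,0,0.115],[1,0,0,0,0.115],[1,0,0,0,0.115],[1,0,0,0,0.115],[1,0,0,0,0.115],[1,0,0,0,0.115],[1,0,0,0,0.115],[1,0,0,0,0.115],[1,0,0,0,0.07]]])

```text
time_s: 17.0
eef_pos: [0.5018, 0.0634, 0.1689]
eef_rot: [-0.482, 0.876, 0.001, -0.0]
wrist_force: [-0.8, 1.3, 2.9]
finger_gap: 0.0137
```

```bash
python3 - <<'E'
from h import *
todo((.5025,.0625,.168),-122.2); print(sense()['ft_torque'])
E
```

```text
t 17.0 tcp [0.5018 0.0634 0.1689] xhead -122.36 gap 0.0137 F [-0.8  1.3  2.9] q7 -2.25 tiltz [-0.001  0.001 -1.   ]
shift mm [ 0.4 -1.1  0.9] roll -0.003
[0.3237761  0.22977977 0.11627785]
```

move_arm(moves=[[[0.5,0,0,0,0],[0.4,0,0,0,0],[0.4,0,0,0,0],[0.4,0,0,-20,0],[0.4,0,0,-40,0],[0.4,0,0,-20,0],[0.4,0,0,0,-0.14],[0.4,0,0,0,-0.14],[0.4,0,0,0,-0.14],[0.4,0,0,0,-0.14],[0.4,24,0,0,0],[0.4,40,0,0,0],[0.4,40,0,0,0],[0.4,30,0,0,0],[0.4,0,0,0,0],[0.4,0,0,0,0]]])

```text
time_s: 18.6
eef_pos: [0.5017, -0.0725, 0.2485]
eef_rot: [-0.705, 0.709, 0.0, 0.0]
wrist_force: [-0.2, 0.2, -0.2]
finger_gap: 0.056
```

```bash
python3 - <<'E'
from h import *
todo((.5025,-.071,.115),-90)
grab('top','t7');grab('scene','s7');grab('wrist','w7')
a=cv2.resize(cv2.imread('pics/s7.png')[225:360,205:345],None,fx=3,fy=3,interpolation=cv2.INTER_CUBIC)
b=cv2.resize(cv2.imread('pics/t7.png')[175:275,205:325],None,fx=3,fy=3,interpolation=cv2.INTER_CUBIC)
o=np.zeros((405,780,3),np.uint8); o[:,:420]=a; o[:300,420:]=b; cv2.imwrite('pics/c7.png',o)
E
```

```text
t 18.6 tcp [ 0.5017 -0.0725  0.2485] xhead -90.27 gap 0.056 F [-0.2  0.2 -0.2] q7 -1.47 tiltz [-0.     0.001 -1.   ]
shift mm [ -1.4  -0.8 133.5] roll -0.005
```

View pics/c7.png

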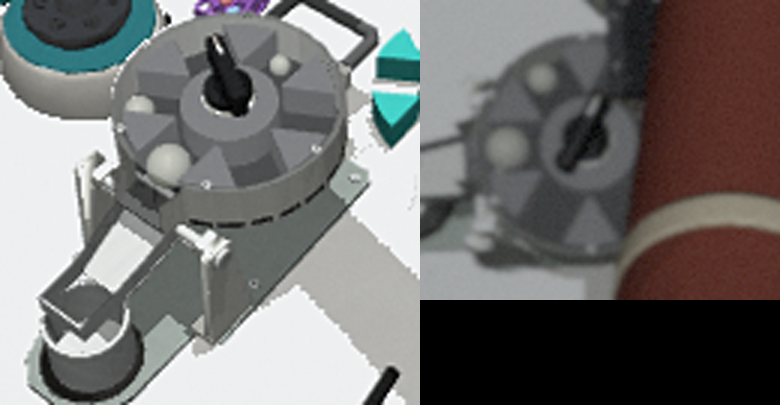

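The large ball is now next to the mouth (scene crop (168,165), top crop (508,147)). The medium ball is one pocket clockwise, the small one is on the far side, and the jar is under the chute end. Angle check:

```bash
python3 - <<'E'
from h import *
t=load('t7');s=load('s7');w=load('w7')
c=np.array([.5022,.063])
T=lambda x,y:(205+(x-420+.5)/3-.5,175+(y+.5)/3-.5)
S=lambda x,y:(205+(x+.5)/3-.5,225+(y+.5)/3-.5)
for k,a,b,z in (('big',T(508,147),S(168,165),.129),('med',T(543,78),S(140,105),.124),('small',None,S(280,65),.1205)):
    for d,p in ((t,a),(s,b)):
        if p is None: continue
        q=onz(d,*p,z)[:2]; v=q-c; print(k,np.round(q,4),'r',np.hypot(*v).round(4),'ang',np.degrees(np.arctan2(v[1],v[0])).round(1))
# refine big ball by brightness centroid in scene
g=cv2.cvtColor(s['image'],cv2.COLOR_RGB2GRAY); print(g[270:290,250:272:1].max())
m=np.zeros_like(g); m[268:292,250:273]=(g[268:292,250:273]>165)
n,l,st,ce=cv2.connectedComponentsWithStats(m.astype(np.uint8)); i=1+np.argmax(st[1:,4]); print(st[i],ce[i],onz(s,*ce[i],.129))
# handle in wrist view
print('handle proj', proj(w,(.5025,-.071,.128)),proj(w,(.536,-.071,.128)),proj(w,(.468,-.071,.128)))
t0=load('top0')
E
```

```text
big [0.5076 0.1283] r 0.0655 ang 85.3
big [0.5073 0.1277] r 0.0649 ang 85.5
med [0.564  0.0996] r 0.0718 ang 30.6
med [0.567  0.0951] r 0.0723 ang 26.4
small [ 0.5087 -0.0054] r 0.0687 ang -84.5
204
[255 273  12  12 108] [260.30555556 278.38888889] [0.51036335 0.12557869 0.129     ]
handle proj (np.float64(320.51990448980644), np.float64(237.23942809989435)) (np.float64(320.46076479374005), np.float64(188.59142516090253)) (np.float64(320.57743533742456), np.float64(284.56400076714))
```

View pics/w7.png

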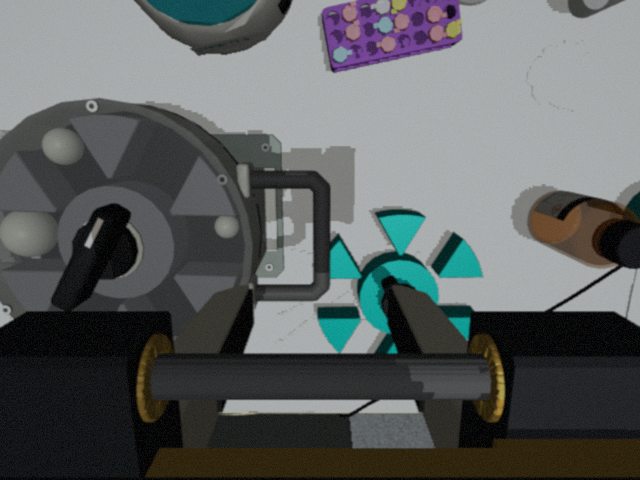

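The handle bar is at (322,235) in the wrist view, predicted (320.5,237), so it lies under the gripper. The large ball's pocket is at about 88° against 90° wanted, within the 7° tolerance. The ball's x offset is about 5 mm. I'll grip the handle with a narrowed opening.

move_arm(moves=[[[0.57,0,-1,0,0],[0.57,0,0,20,0],[0.57,0,0,35,0],[0.57,0,0,35,0],[0.57,0,0,25,0],[0.57,0,0,15,0],[0.57,0,0,6,0],[0.57,0,0,0,0],[1,0,0,0,0],[1,0,0,0,0],[1,0,0,0,0],[1,0,0,0,0],[1,0,0,0,0],[1,0,0,0,0],[1,0,0,0,0]]], force=20)

```text
time_s: 20.25
eef_pos: [0.5033, -0.0711, 0.1132]
eef_rot: [-0.706, 0.708, 0.0, 0.001]
wrist_force: [-1.1, 3.3, 6.0]
finger_gap: 0.0112
```

```bash
python3 - <<'E'
from h import *
s=sense();todo(s['eef_pos'],-90)
H=np.array([.063+.092,.105]); h0=np.array([.063-.134,.128]); v=h0-H
for th in np.arange(0,.66,.05):
    c,n=np.cos(th),np.sin(th); y=v[0]*c+v[1]*n; z=-v[0]*n+v[1]*c   # handle up
    print(round(th,2),np.round((np.array([y,z])-v)*1000,1))
E
```

```text
t 20.25 tcp [ 0.5033 -0.0711  0.1132] xhead -90.14 gap 0.0112 F [-1.1  3.3  6. ] q7 -1.47 tiltz [ 0.001  0.001 -1.   ]
shift mm [0. 0. 0.] roll -0.002
0.0 [0. 0.]
0.05 [ 1.4 11.3]
0.1 [ 3.4 22.4]
0.15 [ 6.  33.5]
0.2 [ 9.1 44.4]
0.25 [12.7 55.2]
0.3 [16.9 65.8]
0.35 [21.6 76.1]
0.4 [26.8 86.2]
0.45 [32.5 96. ]
0.5 [ 38.7 105.5]
0.55 [ 45.4 114.7]
0.6 [ 52.5 123.6]
0.65 [ 60.  132.1]
```

move_arm(moves=[[[1,-1.4,0,-11.3,0],[1,-2,0,-11.2,0],[1,-2.6,0,-11,0],[1,-3.1,0,-11,0],[1,-3.7,0,-10.8,0],[1,-4.2,0,-10.5,0],[1,-4.7,0,-10.3,0],[1,-5.2,0,-10.1,0],[1,-5.7,0,-9.8,0],[1,-6.2,0,-9.5,0],[1,-6.7,0,-9.2,0],[1,-7.1,0,-8.9,0],[1,0,0,0,0],[1,0,0,0,0],[1,0,0,0,0],[1,0,0,0,0],[1,0,0,0,0],[1,0,0,0,0]]])

```text
time_s: 22.05
eef_pos: [0.5032, -0.0218, 0.2364]
eef_rot: [-0.705, 0.709, -0.001, -0.001]
wrist_force: [2.3, -4.0, -0.7]
finger_gap: 0.0111
```

```bash
python3 - <<'E'
from h import *
todo((.503,-.071,.113),-90); grab('scene','s8')
a=cv2.resize(cv2.imread('pics/s8.png')[200:360,195:345],None,fx=3.5,fy=3.5,interpolation=cv2.INTER_CUBIC); cv2.imwrite('pics/c8.png',a)
E
```

```text
t 22.05 tcp [ 0.5032 -0.0218  0.2364] xhead -90.31 gap 0.0111 F [ 2.3 -4.  -0.7] q7 -1.58 tiltz [ 0.    -0.002 -1.   ]
shift mm [ 4.890e+01 -1.000e-01  1.235e+02] roll -0.005
```

View pics/c8.png

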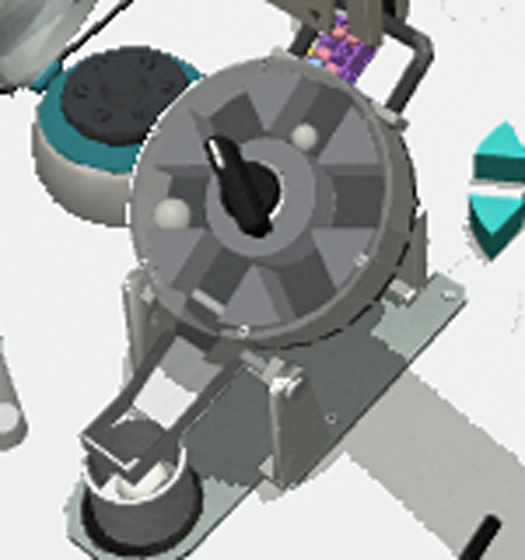

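The head is up, the pocket at the mouth is empty, and the large ball is in the jar at (140,478). The other two are still in the wheel. Now I lower it.

move_arm(moves=[[[1,7.1,0,8.9,0],[1,6.7,0,9.2,0],[1,6.2,0,9.5,0],[1,5.7,0,9.8,0],[1,5.2,0,10.1,0],[1,4.7,0,10.3,0],[1,4.2,0,10.5,0],[1,3.7,0,10.8,0],[1,3.1,0,11,0],[1,2.6,0,11,0],[1,2,0,8,0],[1,1,0,8,0],[1,0.4,0,4,0],[1,0,0,2,0],[1,0,0,0.5,0],[1,0,0,0,0],[0.8,0,0,0,0],[0.57,0,0,0,0],[0.57,0,0,0,0],[0.57,0,0,0,0]]])

```text
time_s: 24.1
eef_pos: [0.5022, -0.0717, 0.1123]
eef_rot: [-0.706, 0.708, 0.001, -0.0]
wrist_force: [-0.5, -0.2, 0.0]
finger_gap: 0.0374
```

```bash
python3 - <<'E'
from h import *
todo((.503,-.071,.113),-90)
E
```

```text
t 24.1 tcp [ 0.5022 -0.0717  0.1123] xhead -90.16 gap 0.0374 F [-0.5 -0.2  0. ] q7 -1.47 tiltz [-0.002  0.    -1.   ]
shift mm [-0.7 -0.8 -0.7] roll -0.003
```

move_arm(moves=[[[0.57,0,0,-15,0],[0.57,0,0,-30,0],[0.57,0,0,-40,0],[0.57,0,0,-40,0],[0.57,0,0,-30,0],[0.57,0,0,0,0],[0.57,0,0,0,0],[0.57,0,0,0,0]]])

```text
time_s: 24.9
eef_pos: [0.5016, -0.0719, 0.266]
eef_rot: [-0.706, 0.708, 0.002, -0.001]
wrist_force: [-0.0, -0.4, -0.9]
finger_gap: 0.0399
```

```bash
python3 - <<'E'
from h import *
todo((.503,-.071,.27)); s=grab('scene','s9');p=load('s7');q=load('s8')
G=lambda d:cv2.cvtColor(d['image'],cv2.COLOR_RGB2GRAY).astype(int)
def diff(n,a,b,x0,y0,x1,y1): D=np.abs(G(a)-G(b))[y0:y1,x0:x1]; print(n,'mean',D.mean().round(2),'frac>30',(D>30).mean().round(4))
diff('bowl vs before tip',s,p,240,230,322,300)
diff('handle vs before',s,p,295,222,335,262)
diff('jar vs tipped',s,q,212,315,258,365)
diff('tube vs before',s,p,175,285,208,330)
m=np.zeros((480,640),np.uint8); g=G(s)
for n,(x0,y0,x1,y1) in dict(jarball=(222,325,250,345),med=(243,250,262,270),small=(290,238,306,254)).items():
    mm=(g[y0:y1,x0:x1]>150).astype(np.uint8); k,l,st,ce=cv2.connectedComponentsWithStats(mm)
    i=1+np.argmax(st[1:,4]) if k>1 else 0; print(n,st[i,4],ce[i]+[x0,y0])
E
```

```text
t 24.9 tcp [ 0.5016 -0.0719  0.266 ] xhead -90.18 gap 0.0399 F [-0.  -0.4 -0.9] q7 -1.47 tiltz [-0.004  0.001 -1.   ]
shift mm [-0.9 -1.3 -4. ] roll None
bowl vs before tip mean 5.05 frac>30 0.0443
handle vs before mean 3.78 frac>30 0.0325
jar vs tipped mean 1.46 frac>30 0.0078
tube vs before mean 0.69 frac>30 0.0
jarball 151 [234.88741722 338.1192053 ]
med 25 [250.72 260.32]
small 2 [293.5 249.5]
```

```bash
python3 - <<'E'
from h import *
s=load('s9');p=load('s7')
G=lambda d:cv2.cvtColor(d['image'],cv2.COLOR_RGB2GRAY)
D=cv2.absdiff(G(s),G(p))[200:370,205:345]; k,l,st,ce=cv2.connectedComponentsWithStats((D>30).astype(np.uint8))
for i in range(1,k):
    if st[i,4]>5: print(st[i,:2]+[205,200],st[i,2:])
for n,(x0,y0,x1,y1) in dict(rim_left=(240,225,262,300),knob=(270,232,292,266),front=(262,285,285,305),uprt=(300,225,325,265)).items():
    a=G(p)[y0:y1,x0:x1].astype(np.float32);b=G(s)[y0:y1,x0:x1].astype(np.float32); print(n,cv2.phaseCorrelate(a,b))
print(G(p)[238:256,286:310:2]);print(G(s)[238:256,286:310:2])
E
```

```text
[305 200] [ 8  3 18]
[292 243] [10  8 43]
[325 255] [4 5 6]
[247 257] [ 9  4 17]
[254 273] [ 15  15 164]
[253 287] [3 5 7]
[325 299] [6 6 7]
[237 332] [ 7  6 22]
[228 336] [ 6  7 19]
[336 360] [ 6  9 26]
rim_left ((-0.33072363344792244, 0.49954004326909995), 0.7278578782081604)
knob ((-0.044742057216851094, -0.027285217585664157), 0.9719432763479374)
front ((-0.08119489903635824, 0.20813228704903963), 0.9606115323801835)
uprt ((0.4785635317446282, 0.07112819497650946), 0.990947470664978)
[[128 128 130 127 101  95 142 143 143 142 137 130]
 [131 130 131 113  98  95 141 143 144 140 136 134]
 [130 130 128 101  99  96 143 142 144 141 135 137]
 [130 130 109 100  99  97 141 143 143 142 134 136]
 [132 124  99  99  96  95 141 142 144 142 135 136]
 [132 103 100  99  97 114 167 141 144 143 136 136]
 [115 100  99  98  97 179 193 149 141 144 137 134]
 [ 98  98  97  98  85 192 208 177  85 126 135 131]
 [101  98  99 100  87 188 197 177  82  78 131 130]
 [132 121  97  95  77 180 187 166  80  72 128 128]
 [103 132 123  77  72 160 169 147  75 110 130 131]
 [ 33 130 131 117  74 120 147 107  68 131 132 
[... 530 characters left out ...]
 99  98  99 145 143 145 140 135 137]
 [133 102  96  99 101 100  98 146 143 141 134 137]
 [116  98 100  99 100  92  78  83 144 145 136 135]
 [ 99  98  99 100 101  78  76  77  85 124 135 130]
 [103  96  98 100  86  77  75  77  76  79 131 130]
 [132 122  97  92  75  77  76  78  77  72 132 128]
 [104 134 123 119  74  76  76  80  76 109 129 129]
 [ 33 132 130 144 142  75  77  77  70 132 130 128]
 [ 16 104 131 128 163  79  77  76 125 130 127 131]
 [ 22  48 130 128 135  83  78  81 131 129 129 129]
 [ 23  11 132 129 128  83  75 126 130 128 129 129]
 [ 19  13 132 129 129 104  78 134 132 131 129 130]
 [ 31  12 130 130 131 132  80 108 114 124 130 135]
 [ 33   8 111 130 131 132  80 103 104 105 109 110]]
```

```bash
python3 -c "
from cell import job_done; print(job_done())"
```

```text
the job is handed in; nothing more can be done
None
```

The job is handed in at about 25 s of robot time: the largest ball is in the jar on its pad, and the head is back down. No verdict was reported.

**What I did:** I placed the jar on its pad under the chute and turned the wheel about 126° by its knob. Then I lifted the head about 0.6 rad by the handle until the ball rolled out, lowered the head and withdrew the gripper.

**Last checks:**
- **Jar:** it stands about 1–3 mm from the middle of the pad. With the head up, the large ball was visible in the jar, and the jar had not moved when compared again after lowering.
- **Head:** it is back level, with the knob within 0.05 pixel of where it was before tipping.
- **Medium ball:** it is still in its pocket, slightly shifted.
- **Small ball:** it rolled inward in its pocket, and a wedge of the wheel mostly hides it from the scene camera. Only a bright sliver at about (293,249) confirms it is there.
- **Bottles and tube:** the tube did not move. The two bottles were not measured again after the jar was lifted from between them; the amber bottle looked undisturbed in later views.
- **Gripper:** it is clear of everything.

**What disagreed:**
- **First knob grip:** it closed on the round boss under the bar, reading 36 mm instead of 14 mm. I re-gripped it 8 mm higher.
- **Pocket angle:** readings ranged from 85° to 91° against the 90° wanted, within the 7° tolerance.

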